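Shut and lock the drawer of a table-top chest

ROBOT

A 6-joint arm with a two-finger parallel gripper is mounted at the origin on the work surface. World frame = base frame: x ahead of the robot, y to its left, z up, the work surface at z = 0. Lengths are in mm, angles in rad, forces in N, time in s.
With the tool pointing down it reaches from about 275 to 1000 mm from the base axis. Payload 8.4 kg.
Tool frame: the origin (TCP) lies between the finger pads; the fingertips stand 17 mm ahead of it and the grasp point (between the pads) lies 2 mm behind it; z points along the fingers, y is the line along which they close (so a half turn about z gives the same grasp; the last joint's range is limited). The gripper opens to 85 mm and grips with 20 to 120 N. Pads are 22 mm wide; open, the fingers measure 114 mm over their backs; the gripper's body (76 mm by 85 mm) begins 54 mm behind the grasp point. The pads swing forward as they close: fully open they stand 13 mm farther back than shut.
Start: joints at [-1.287, 0.353, 1.633, -0, 1.155, -0.002], TCP at [176.202, -599.651, 248.281] pointing down, gripper open.
Joint ranges: [-2.63, 2.63], [-0.92, 2.1], [0.06, 2.66], [-1.3, 4.44], [0, 2.69], [-3.02, 3.02]. Speed limits (rad/s): [2.22, 2.22, 2.79, 3.14, 3.14, 3.14].

INTERFACE

Orientations are given as [roll, pitch, yaw] about the fixed x, y, z axes, in that order (R = Rz(yaw) Ry(pitch) Rx(roll)).
In Python, from rig import sense, grab_frame, sign_off gives the robot as it stands. The module is installed in compiled form; this text tells all that it offers.
- The arm moves only by the tool send_rows, never from a script. Its argument "moves" is a list that holds one entry, the list of rows, each a list of 7 numbers: the shift along the world's x, y, z in m, then the turn, a rotation vector about the world's x, y, z in rad, then the opening, from -1 (shut) to 1 (fully open). In form: [[[dx, dy, dz, rx, ry, rz, jaw], ...]]. A call has 1 to 10 rows; each row shifts and turns the commanded pose from where the row before left it; what a row does not reach is not made up. A row lasts 1/10 s, in which the tool goes at most 50 mm and 8.59 degrees, less where a joint would pass 70% of its speed; a pose out of reach is approached as far as the arm can. A call with a gripper value outside its range is refused whole. The fingers move at their own pace and stop on an object; "grip_force" is the grip in N (left out, the last holds). Time passes only in rows, so rows that do not move let the fingers close. It gives the time, the measured TCP pose, the force, the opening and the grip force at its end, in the units of the state.
- sense(): the state, without advancing time (a new reading comes with each control period).
- grab_frame(name): name is "side" or "top" or "wrist"; returns a dict with "img" (400x640x3 uint8, red, green, blue), "mtx" (3x3 intrinsics, pixels), "dist" ([k1, k2, p1, p2, k3] as OpenCV has them; the pictures are not rectified), "rvec" (rotation vector, rad) and "tvec" (3), from world to camera coordinates, as OpenCV has them; the wrist camera has in their place "T_tool_cam" (4x4, takes a point from camera to tool coordinates, whose origin is the TCP and whose axes are the flange's). Camera axes: x right, y down, z forward; pixel columns grow to the right and rows downward; lengths in mm; the calibration is good to about 2 mm. A picture is of the moment at which its call begins: read the wrist's pose just before it. There is no depth.
- sign_off(): hands the job in; it is judged then, once.
The state is a dict: "clock": time; "qpos": joint angles; "qvel": joint speeds; "joint_efforts": joint torques, N m; "eef_pos": TCP position; "tcp_rot": TCP orientation; "contact_force": force on the tool from outside, world axes, zero at the start; "wrist_torque": the same for the moment, N m; "opening": opening from 0.0 (shut) to 1.0 (fully open); "grasp_force": force on a finger pad.
Only numpy, scipy, OpenCV 4.12 (cv2) and the standard library are available. Lean on these libraries where they do the work, as an engineer would, in place of code of your own. Each camera call takes 0.05 s, during which the arm holds its last target. There are 200 camera calls.

TASK

Push the drawer of the little chest fully shut, then lock it: turn the round brass knob on top of the chest clockwise (seen from above) until it clicks and the steel bolt button beside it drops. Stop there; forcing the knob on past the click ruins the lock. Leave the vase, the candlestick and the remote control where they are.

Things in the scene. Friction and masses are not known exactly. Their poses are not given: they have to be found in the camera images.
- chest_front (a point): middle of the upper front edge of the chest, a walnut table-top drawer chest 200 mm deep (x), 260 wide (y), 120 high, fixed to the table. x points from the front to the back of the chest (the way the drawer shuts), y along the front edge, z up.
- chest_drawer0_handle (a point): middle of the brass bar handle on the drawer's front, which looks towards the robot; the bar is level, about 35 mm in front of the drawer's face and 38 mm below the chest's top
- chest_drawer0 (a joint): how far the drawer stands open, in m: 0 = fully shut. It slides along the x axis of chest_front, with light friction, and stays where it is left.
- knob_centre (a point): on the upright axis of the fluted unmarked brass knob, 34 mm above the chest top and 90 mm behind its front edge. 44 mm across, it reaches from 12 to 46 mm above the chest top, over a 34 mm wide boss. It first turns free by a hidden 0.2 to 2.1 rad, then needs some 0.15 N m for 0.22 rad, clicks 0.3 rad on into its notch, then stiffens to 0.3 N m; 0.2 rad past the notch it is ruined.
- bolt (a joint): height in m of the steel bolt button, a 14 mm wide pin 100 mm to the +y side of the knob, its top 14 mm above the chest top at 0. 0 = unlocked; the knob lifts it to +0.0025, then at the click it drops to -0.004 = locked; turning on past the click drives it up, and over +0.0045 the lock is ruined. Only the knob moves it; let go before the click, it springs back.
- vase: round amber glass vase, 120 mm wide, 110 mm high, loose; origin at the centre of its underside. Leave it.
- candlestick: dark metal candlestick, foot 90 mm wide, 150 mm high, loose; origin at the centre of its underside. Leave it.
- remote: black remote control, 160 x 45 x 18 mm, loose; origin at the centre of its underside, x along it. Leave it.

How it is judged:
By the outcome, as a careful person would: the job done as asked, in the order asked, and still so for the second after the job is handed in, with the robot touching nothing.
It also fails if it takes over 61 s, if anything falls off the work surface, if the arm or the gripper's body presses on something with over 40 N, if the wrist force passes 120 N, or if a joint passes its speed limit or range.

## Working session

There is one attempt and no reset: what is moved stays moved. The work goes in short steps, Python scripts to look and compute and a tool call to move; the robot and the scene stay as the last step left them, time stands still between calls to the robot, and variables do not carry over. Pictures are saved under pics/ and viewed, at most 10 in all, crops included, and the job is handed in when it is done.

Besides the shell and the picture viewer there is one more tool, called after "Emit:" as name(argument=value, ...), one argument or row to a line, values as JSON. send_rows: Moves the arm, as the interface text tells. Its arguments: {"type":"object","properties":{"moves":{"type":"array"},"grip_force":{"type":"number"}},"required":["moves"]}

```bash
mkdir -p pics
cat > h.py <<'E'
import numpy as np, cv2, json
from rig import sense, grab_frame, sign_off
def save(n,f):
    d=grab_frame(n); cv2.imwrite(f'pics/{f}.png',d['img'][:,:,::-1]); np.save(f'pics/{f}.npy',d,allow_pickle=True); return d
def load(f): return np.load(f'pics/{f}.npy',allow_pickle=True).item()
def ray(d,uv):
    p=cv2.undistortPoints(np.array([[uv]],float),np.array(d['mtx'],float),np.array(d['dist'],float))[0,0]
    R=cv2.Rodrigues(np.array(d['rvec'],float))[0]; t=np.array(d['tvec'],float).ravel()
    return -R.T@t, R.T@np.array([p[0],p[1],1.])
def onz(d,uv,z):
    o,r=ray(d,uv); return o+r*(z-o[2])/r[2]
def tri(d1,u1,d2,u2):
    a,r=ray(d1,u1); b,s=ray(d2,u2)
    k=np.linalg.lstsq(np.c_[r,-s],b-a,rcond=None)[0]; p,q=a+r*k[0],b+s*k[1]
    return (p+q)/2,np.linalg.norm(p-q)
def proj(d,P): return cv2.projectPoints(np.array(P,float).reshape(-1,1,3),np.array(d['rvec'],float),np.array(d['tvec'],float),np.array(d['mtx'],float),np.array(d['dist'],float))[0][:,0]
E
python3 - <<'E'
from h import *
t=save('top','t0'); s=save('side','s0'); print(sense())
for d in(t,s): print(ray(d,(320,200)))
E
```

```text
{'clock': 0.1, 'qpos': array([-1.28740647e+00,  3.53599072e-01,  1.63404723e+00,  9.19106266e-06,
        1.15520487e+00, -2.39924389e-03]), 'qvel': array([-3.96994610e-04, -1.73016162e-03, -2.28356539e-03,  1.37798819e-03,
        3.56136431e-05, -6.61717385e-04]), 'joint_efforts': array([ 3.52983607e-04, -6.06356335e+01, -3.42817247e+01,  4.89295337e-05,
        3.87731256e-03, -2.86722582e-05]), 'eef_pos': array([ 176.08745568, -599.2632717 ,  247.6294986 ]), 'tcp_rot': array([-3.14033416e+00, -1.14234894e-05,  2.85785373e-01]), 'contact_force': array([-0.11404431,  0.23275275, -0.54489562]), 'wrist_torque': array([-0.05875866,  0.0126175 ,  0.05747971]), 'grasp_force': 0.0, 'opening': 0.9952726274483701}
(array([ 479.83129581,  -33.87019702, 1222.08128687]), array([ 0.07548485,  0.01781461, -0.99705036]))
(array([374.8901353 , 537.49642537, 607.69307942]), array([ 0.22274077, -0.75350883, -0.61866588]))
```

View pics/t0.png

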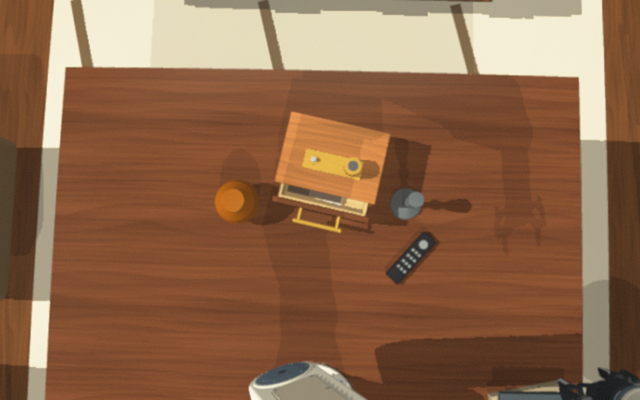

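View pics/s0.png

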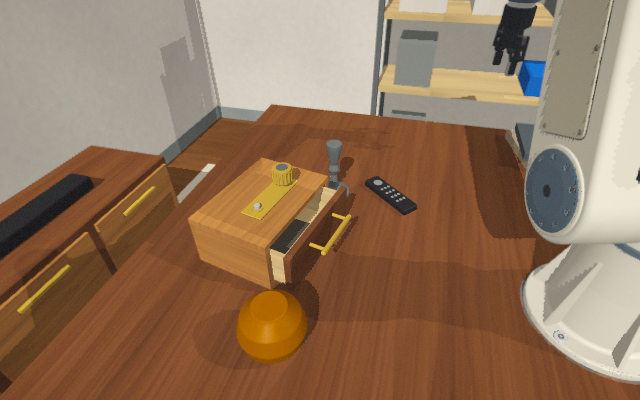

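The top view shows the chest top with corners near (292,113), (390,134), (377,203) and (276,182). The knob is at (353,166), the bolt at (313,159), and the handle bar runs (293,220)–(339,231). In the side view the knob top is near (282,168), the bolt near (258,206), and the handle runs (323,250)–(350,217).

Run:
```python
from h import *
t=load('t0'); s=load('s0')
C=[onz(t,u,120)[:2] for u in [(276,182),(377,203),(390,134),(292,113)]]
for c in C: print(c.round(1))
print('sides',[np.linalg.norm(C[i]-C[(i+1)%4]).round(1) for i in range(4)])
e=C[0]-C[1]; e2=C[2]-C[1]+C[3]-C[0]; print('yaw',np.arctan2(-e[0],e[1]),np.arctan2(e2[1],e2[0]),'front',(C[0]+C[1])/2)
hsv=cv2.cvtColor(t['img'],cv2.COLOR_RGB2HSV); 
m=cv2.inRange(hsv,(20,130,120),(32,255,255)); n,l,st,ce=cv2.connectedComponentsWithStats(m)
for i in range(1,n):
    if st[i,4]>15: print('top',st[i],ce[i]); 
hs=cv2.cvtColor(s['img'],cv2.COLOR_RGB2HSV); m=cv2.inRange(hs,(20,130,120),(32,255,255)); n,l,st,ce=cv2.connectedComponentsWithStats(m)
for i in range(1,n):
    if st[i,4]>15: print('side',st[i],ce[i])
print('knob z166',onz(t,(353,166),166),onz(s,(282,168),166),tri(t,(353,166),s,(282,168)))
print('bolt',onz(t,(313,159),134),onz(s,(258,206),134))
print('handle',onz(t,(297,222),82),onz(t,(338,230),82),onz(s,(323,251),82),onz(s,(350,217),82))
print('candle top',tri(t,(415,200),s,(334,144)),'vase',onz(t,(235,201),60), 'foot',onz(t,(405,204),10))
a=t['img'][100:250,200:460,::-1]; b=s['img'][130:290,180:400,::-1]
cv2.imwrite('pics/c0.png',np.vstack([cv2.resize(a,(780,300)) if 0 else cv2.resize(a,(520,300),interpolation=3),cv2.resize(b,(520,300),interpolation=3)]))
```

```text
[606.5  99.1]
[ 559.2 -158.7]
[ 737.2 -189.1]
[786.2  63.7]
sides [np.float64(262.1), np.float64(180.6), np.float64(257.5), np.float64(183.2)]
yaw -0.18161080924527587 -0.1818640743545885 front [582.84083869 -29.83228629]
top [303 149  59  31 898] [330.94097996 163.47550111]
top [293 208  48  24 171] [318.05263158 223.59064327]
side [ 241  162   57   58 1190] [271.68655462 192.11260504]
side [123 186  32  30 183] [138.91803279 200.3989071 ]
side [309 213  42  43 344] [332.56104651 233.98837209]
side [ 17 264  53  50 326] [ 41.48773006 289.7607362 ]
knob z166 [644.99519017 -93.45050206 166.        ] [643.88947365 -87.18873125 166.        ] (array([646.13679823, -93.56089206, 161.53707138]), np.float64(0.9233331528066034))
bolt [665.41386031   5.86384629 134.        ] [661.6258295  11.4552235 134.       ]
handle [506.95994813  45.20907471  82.        ] [488.75741845 -62.49713437  82.        ] [514.68236532  50.50646005  82.        ] [485.19592671 -62.10293328  82.        ]
candle top (array([ 567.76898062, -249.41128149,  146.38422518]), np.float64(1.5537632960505696)) vase [559.579399   214.86480056  60.        ] foot [ 566.20719985 -249.19136501   10.        ]
```

View pics/c0.png

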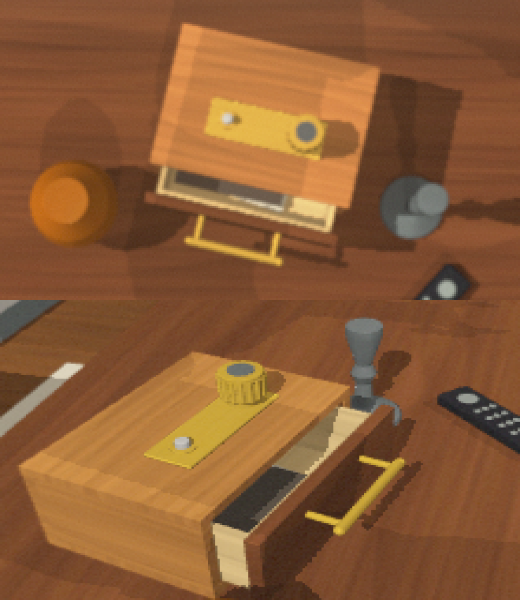

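The crop confirms the knob at top-image (353,166), the bolt at (313,159), and the drawer about 35–40 mm open. The candlestick stands right of the drawer corner. The knob–bolt distance measures 101 mm against the 100 mm given, so I can move to a spot in front of the handle.

Emit:
send_rows(
  moves=[
    [[0.0146,0.0335,0,0,0,0.148,-1],[0.0146,0.0335,0,0,0,0.148,-1],[0.0146,0.0335,0,0,0,0.148,-1],[0.0146,0.0335,0,0,0,0.148,-1],[0.0146,0.0335,0,0,0,0.148,-1],[0.0146,0.0335,0,0,0,0.148,-1],[0.0146,0.0335,0,0,0,0.148,-1],[0.0146,0.0335,0,0,0,0.148,-1],[0.0146,0.0335,0,0,0,0.148,-1]],
  ],
)

```text
clock: 1.0
eef_pos: [307.8, -296.7, 248.1]
tcp_rot: [-3.141, -0.0, 1.624]
contact_force: [1.0, -0.5, -0.2]
opening: -0.0
grasp_force: 0.0
```

Emit:
send_rows(
  moves=[
    [[0.0146,0.0335,0,0,0,0.148,-1],[0.0146,0.0335,0,0,0,0.148,-1],[0.0146,0.0335,0,0,0,0.148,-1],[0.0146,0.0335,0,0,0,0.148,-1],[0.0146,0.0335,0,0,0,0.148,-1],[0.0146,0.0335,0,0,0,0.148,-1],[0.0146,0.0335,0,0,0,0.148,-1],[0.0146,0.0335,0,0,0,0.148,-1],[0.0146,0.0335,0,0,0,0.148,-1],[0,0,0,0,0,0,-1]],
  ],
)

```text
clock: 2.0
eef_pos: [440.3, 6.4, 248.3]
tcp_rot: [3.14, 0.001, 2.958]
contact_force: [0.2, 0.1, 0.5]
opening: 0.002
grasp_force: 0.0
```

Emit:
send_rows(
  moves=[
    [[0,-0.001,-0.033,0,0,0,-1],[0,-0.001,-0.033,0,0,0,-1],[0,-0.001,-0.033,0,0,0,-1],[0,-0.001,-0.033,0,0,0,-1],[0,0,-0.033,0,0,0,-1],[0.01,-0.0018,0,0,0,0,-1],[0.01,-0.0018,0,0,0,0,-1],[0.01,-0.0018,0,0,0,0,-1],[0.005,-0.0009,0,0,0,0,-1],[0,0,0,0,0,0,-1]],
  ],
)

```text
clock: 3.0
eef_pos: [475.9, -7.2, 84.6]
tcp_rot: [3.141, 0.003, 2.949]
contact_force: [-0.1, 0.9, -0.1]
opening: 0.001
grasp_force: 0.0
```

Run:
```python
from h import *
t=save('top','t1'); s=save('side','s1')
cv2.imwrite('pics/c1.png',np.vstack([cv2.resize(t['img'][100:250,200:460,::-1],(520,300)),cv2.resize(s['img'][130:290,180:400,::-1],(520,300))]))
```

```text
(no output)
```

View pics/c1.png

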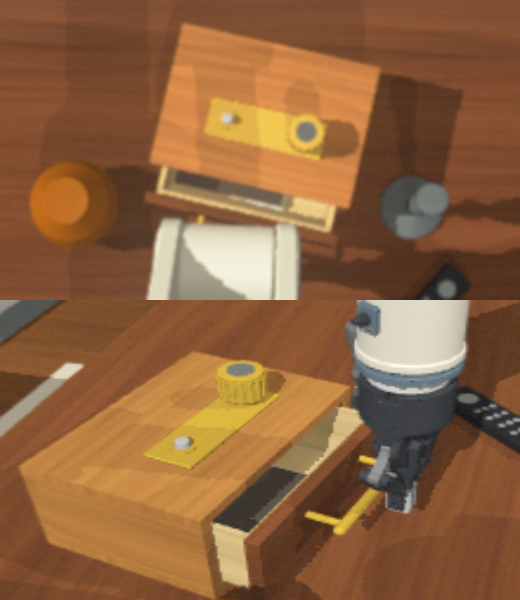

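The fingers stand just in front of the bar at its height (side crop, around (400,495)), and the drawer is still open. Now I push.

Emit:
send_rows(
  moves=[
    [[0.008,-0.0015,0,0,0,0,-1],[0.008,-0.0015,0,0,0,0,-1],[0.008,-0.0015,0,0,0,0,-1],[0.004,-0.0007,0,0,0,0,-1],[0,0,0,0,0,0,-1]],
  ],
)

```text
clock: 3.6
eef_pos: [503.0, -12.3, 83.3]
tcp_rot: [3.141, 0.001, 2.95]
contact_force: [0.5, 0.4, -0.4]
opening: -0.001
grasp_force: 0.0
```

Emit:
send_rows(
  moves=[
    [[0.003,-0.0005,0,0,0,0,-1],[0.003,-0.0005,0,0,0,0,-1],[0,0,0,0,0,0,-1]],
  ],
)

```text
clock: 3.9
eef_pos: [508.3, -13.2, 83.3]
tcp_rot: [3.142, 0.0, 2.95]
contact_force: [0.0, -0.2, 0.1]
opening: -0.0
grasp_force: 0.0
```

Emit:
send_rows(
  moves=[
    [[0.002,-0.0004,0,0,0,0,-1],[0.001,0,0,0,0,0,-1],[0,0,0,0,0,0,-1]],
  ],
)

```text
clock: 4.2
eef_pos: [511.2, -13.6, 83.3]
tcp_rot: [-3.142, 0.0, 2.95]
contact_force: [-0.3, 0.3, -0.7]
opening: -0.003
grasp_force: 0.1
```

Emit:
send_rows(
  moves=[
    [[0.003,-0.0005,0,0,0,0,-1],[0.003,-0.0005,0,0,0,0,-1],[0,0,0,0,0,0,-1]],
  ],
)

```text
clock: 4.5
eef_pos: [517.7, -14.6, 83.4]
tcp_rot: [3.141, 0.001, 2.95]
contact_force: [-0.3, 0.5, 0.3]
opening: -0.003
grasp_force: 0.0
```

Emit:
send_rows(
  moves=[
    [[0.002,-0.0004,0,0,0,0,-1],[0.002,-0.0004,0,0,0,0,-1],[0,0,0,0,0,0,-1]],
  ],
)

```text
clock: 4.8
eef_pos: [518.2, -14.9, 82.8]
tcp_rot: [-3.141, -0.006, 2.95]
contact_force: [-9.5, 3.4, 7.9]
opening: -0.004
grasp_force: 5.3
```

Run:
```python
from h import *
t=save('top','t2'); s=save('side','s2'); print(sense()['contact_force'])
cv2.imwrite('pics/c2.png',np.vstack([cv2.resize(t['img'][100:250,200:460,::-1],(520,300)),cv2.resize(s['img'][130:290,180:400,::-1],(520,300))]))
```

```text
[-9.77608121  2.81221203  7.73031223]
```

View pics/c2.png

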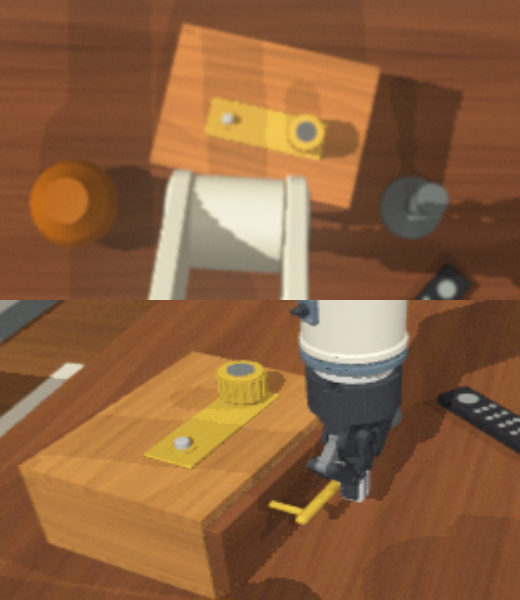

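The crop shows the drawer flush with the chest, and the force rose at the predicted place, so it is shut. I'll press slightly more, then back off, rise and go to a point above the knob.

Emit:
send_rows(
  moves=[
    [[0.002,-0.0004,0,0,0,0,-1],[0,0,0,0,0,0,-1],[-0.02,0.0036,0,0,0,0,-1],[-0.02,0.0036,0,0,0,0,-1],[-0.02,0.0036,0.02,0,0,0,-1],[0,0,0.045,0,0,0,1],[0,0,0.045,0,0,0,1],[0,0,0.045,0,0,0,1],[0,0,0,0,0,0,1]],
  ],
)

```text
clock: 5.8
eef_pos: [466.6, -5.0, 244.3]
tcp_rot: [3.14, 0.011, 2.95]
contact_force: [0.2, 0.2, -1.1]
opening: 0.682
grasp_force: 0.0
```

Emit:
send_rows(
  moves=[
    [[0.0365,-0.0175,0,0,0,0,1],[0.0365,-0.0175,0,0,0,0,1],[0.0365,-0.0175,0,0,0,0,1],[0.0365,-0.0175,0,0,0,0,1],[0,0,0,0,0,0,1],[0,0,0,0,0,0,1]],
  ],
)

```text
clock: 6.4
eef_pos: [608.9, -75.2, 237.2]
tcp_rot: [3.142, -0.002, 2.949]
contact_force: [-0.5, 0.5, -0.1]
opening: 1.004
grasp_force: 0.0
```

Run:
```python
from h import *
from scipy.spatial.transform import Rotation as Ro
st=sense(); w=save('wrist','w3'); save('side','s3'); print(st['eef_pos'],st['tcp_rot'],st['qpos'][5]); print(w['T_tool_cam'])
R=Ro.from_euler('xyz',st['tcp_rot']).as_matrix(); T=np.array(w['T_tool_cam'],float)
Rc=R@T[:3,:3]; o=R@T[:3,3]+st['eef_pos']
w['rvec']=cv2.Rodrigues(Rc.T)[0]; w['tvec']=-Rc.T@o; np.save('pics/w3.npy',w,allow_pickle=True)
print(proj(w,[[645.5,-93,166],[665,6,134]]))
cv2.imwrite('pics/w3v.png',w['img'][:,:,::-1])
```

```text
[608.90310178 -75.16208944 237.17410862] [ 3.14156761e+00 -1.56093842e-03  2.94905984e+00] -1.5036562376684954
[[-1.10535684e-03 -9.62382926e-01 -2.71694463e-01  6.85841266e+01]
 [ 9.99998946e-01 -1.31956868e-03  6.05734447e-04 -4.69414803e-01]
 [-9.41467994e-04 -2.71693507e-01  9.62383371e-01 -1.24913714e+02]
 [ 0.00000000e+00  0.00000000e+00  0.00000000e+00  1.00000000e+00]]
[[306.04879559 265.71984735]
 [420.45450778 247.85550304]]
```

View pics/w3v.png

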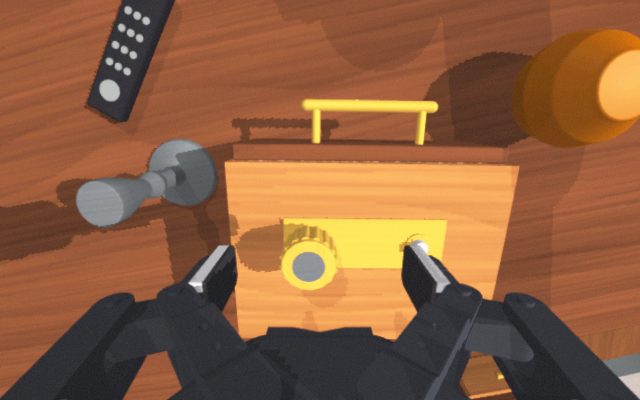

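The wrist view shows the knob top at (308,265), against a prediction of (306,266). The bolt is at (420,246) and the drawer is shut. Knob centre comes out near (645,-92), so I descend and grip.

Emit:
send_rows(
  moves=[
    [[0.0182,-0.0084,0,0,0,0,1],[0.0181,-0.0084,0,0,0,0,1],[0,0,0,0,0,0,1],[0,0,-0.02,0,0,0,1],[0,0,-0.02,0,0,0,1],[0,0,-0.02,0,0,0,1],[0,0,-0.02,0,0,0,1],[0,0,-0.006,0,0,0,1],[0,0,0,0,0,0,1],[0,0,0,0,0,0,1]],
  ],
)

```text
clock: 7.5
eef_pos: [645.4, -91.5, 153.3]
tcp_rot: [3.142, 0.001, 2.95]
contact_force: [0.4, 0.8, -0.6]
opening: 0.996
grasp_force: 0.0
```

Emit:
send_rows(
  grip_force=40,
  moves=[
    [[0,0,0,0,0,0,-1],[0,0,0,0,0,0,-1],[0,0,0,0,0,0,-1],[0,0,0,0,0,0,-1],[0,0,0,0,0,0,-1],[0,0,0,0,0,0,-1]],
  ],
)

```text
clock: 8.1
eef_pos: [645.8, -91.1, 153.3]
tcp_rot: [3.14, 0.001, 2.95]
contact_force: [-1.2, 3.3, 5.0]
opening: 0.506
grasp_force: 40.0
```

Run:
```python
from h import *
s=save('side','s4'); st=sense(); print(st)
cv2.imwrite('pics/c4.png',cv2.resize(s['img'][110:270,180:400,::-1],(770,560)))
```

```text
{'clock': 8.15, 'qpos': array([-1.43075835e-01,  4.90053682e-01,  1.65125552e+00,  1.21632232e-03,
        9.99202799e-01, -1.52251932e+00]), 'qvel': array([0.00158853, 0.00010155, 0.0003838 , 0.00091143, 0.001655  ,
       0.00072213]), 'joint_efforts': array([-2.23343991e+00, -6.28250456e+01, -2.95324641e+01, -9.32587422e-01,
       -5.81034087e-01, -1.18979404e-02]), 'eef_pos': array([645.76027367, -91.17623565, 153.35077412]), 'tcp_rot': array([3.14051803e+00, 1.02965562e-03, 2.94958181e+00]), 'contact_force': array([-0.34435573,  3.3359405 ,  5.23971059]), 'wrist_torque': array([ 0.5766496 ,  0.18146581, -0.02571731]), 'grasp_force': 40.020174980163574, 'opening': 0.5052761640586122}
```

View pics/c4.png

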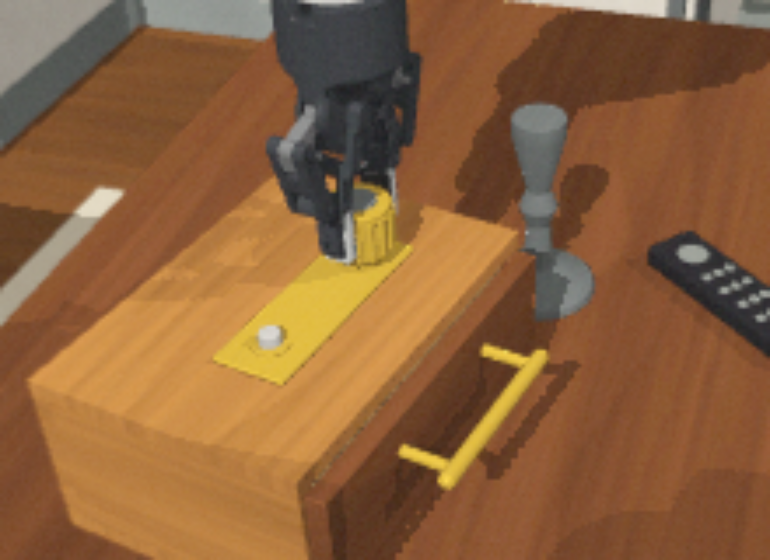

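The side crop shows the fingers holding the knob, the bolt at crop (270,337) i.e. full (257,206), and the drawer shut. I'll turn in small steps and monitor torque and the bolt.

```bash
cat > m.py <<'E'
from h import *
st=sense(); d=grab_frame('side'); s=d['img'][194:218,245:270].astype(float)
wt=np.clip((s[:,:,2]-60)/100,0,1); wt[s[:,:,2]<90]=0
y,x=np.mgrid[194:218,245:270]
print('t',round(st['clock'],2),'tq',st['wrist_torque'].round(3),'F',st['contact_force'].round(1),'yaw',st['tcp_rot'][2].round(3),'j6',st['joint_efforts'][5].round(3),'z',st['eef_pos'].round(1),'bolt',round((wt*x).sum()/wt.sum(),2),round((wt*y).sum()/wt.sum(),2),wt.sum().round(1))
E
python3 m.py
```

```text
t 8.15 tq [ 0.577  0.181 -0.026] F [-0.3  3.3  5.2] yaw 2.95 j6 -0.012 z [645.8 -91.2 153.4] bolt 256.55 205.94 42.1
```

Emit:
send_rows(
  moves=[
    [[0,0,0,0,0,-0.05,-1],[0,0,0,0,0,-0.05,-1],[0,0,0,0,0,-0.05,-1],[0,0,0,0,0,0,-1]],
  ],
)

```text
clock: 8.6
eef_pos: [645.8, -91.0, 153.3]
tcp_rot: [3.14, 0.001, 2.798]
contact_force: [-0.4, 4.4, 6.7]
opening: 0.499
grasp_force: 40.0
```

```bash
python3 m.py
```

```text
t 8.6 tq [0.591 0.226 0.01 ] F [-0.4  4.4  6.7] yaw 2.798 j6 0.623 z [645.8 -91.  153.3] bolt 256.55 205.94 42.2
```

Emit:
send_rows(
  moves=[
    [[0,0,0,0,0,-0.05,-1],[0,0,0,0,0,-0.05,-1],[0,0,0,0,0,0,-1]],
  ],
)

```text
clock: 8.95
eef_pos: [645.8, -91.0, 153.3]
tcp_rot: [3.14, 0.001, 2.698]
contact_force: [-1.2, 3.9, 6.4]
opening: 0.499
grasp_force: 40.0
```

```bash
python3 m.py
```

```text
t 8.95 tq [0.647 0.211 0.002] F [-1.2  3.9  6.4] yaw 2.698 j6 0.62 z [645.8 -91.  153.3] bolt 256.54 205.93 42.0
```

Emit:
send_rows(
  moves=[
    [[0,0,0,0,0,-0.05,-1],[0,0,0,0,0,-0.05,-1],[0,0,0,0,0,-0.05,-1],[0,0,0,0,0,0,-1]],
  ],
)

```text
clock: 9.4
eef_pos: [645.9, -90.9, 153.4]
tcp_rot: [3.14, 0.0, 2.548]
contact_force: [-0.2, 4.3, 5.6]
opening: 0.506
grasp_force: 40.0
```

```bash
python3 m.py
```

```text
t 9.4 tq [0.695 0.125 0.036] F [-0.2  4.3  5.6] yaw 2.548 j6 0.623 z [645.9 -90.9 153.4] bolt 256.55 205.94 42.1
```

Emit:
send_rows(
  moves=[
    [[0,0,0,0,0,-0.05,-1],[0,0,0,0,0,-0.05,-1],[0,0,0,0,0,-0.05,-1],[0,0,0,0,0,0,-1]],
  ],
)

```text
clock: 9.85
eef_pos: [645.9, -90.8, 153.4]
tcp_rot: [3.14, 0.0, 2.398]
contact_force: [-0.6, 5.4, 5.9]
opening: 0.5
grasp_force: 40.0
```

```bash
python3 m.py
```

```text
t 9.85 tq [0.806 0.143 0.021] F [-0.6  5.4  5.9] yaw 2.398 j6 0.623 z [645.9 -90.8 153.4] bolt 256.55 205.94 42.1
```

Emit:
send_rows(
  moves=[
    [[0,0,0,0,0,-0.05,-1],[0,0,0,0,0,-0.05,-1],[0,0,0,0,0,-0.05,-1],[0,0,0,0,0,0,-1]],
  ],
)

```text
clock: 10.3
eef_pos: [646.0, -90.7, 153.3]
tcp_rot: [3.139, -0.0, 2.248]
contact_force: [-0.3, 5.9, 4.9]
opening: 0.502
grasp_force: 40.0
```

```bash
python3 m.py
```

```text
t 10.3 tq [0.87  0.07  0.012] F [-0.3  5.9  4.9] yaw 2.248 j6 0.623 z [646.  -90.7 153.3] bolt 256.54 205.94 42.0
```

Emit:
send_rows(
  moves=[
    [[0,0,0,0,0,-0.05,-1],[0,0,0,0,0,-0.05,-1],[0,0,0,0,0,-0.05,-1],[0,0,0,0,0,0,-1]],
  ],
)

```text
clock: 10.75
eef_pos: [646.1, -90.7, 153.4]
tcp_rot: [3.139, -0.0, 2.098]
contact_force: [0.3, 6.8, 4.9]
opening: 0.501
grasp_force: 40.0
```

```bash
python3 m.py
```

```text
t 10.75 tq [0.887 0.002 0.015] F [0.3 6.8 4.9] yaw 2.098 j6 0.623 z [646.1 -90.7 153.4] bolt 256.54 205.93 42.2
```

Emit:
send_rows(
  moves=[
    [[0,0.0005,0,0,0,-0.05,-1],[0,0,0,0,0,-0.05,-1],[0,0,0,0,0,-0.05,-1],[0,0,0,0,0,0,-1]],
  ],
)

```text
clock: 11.2
eef_pos: [646.2, -90.6, 153.3]
tcp_rot: [3.139, -0.0, 1.949]
contact_force: [1.1, 5.9, 5.9]
opening: 0.502
grasp_force: 40.0
```

```bash
python3 m.py
```

```text
t 11.2 tq [ 0.744 -0.05   0.005] F [1.1 5.9 5.9] yaw 1.949 j6 0.738 z [646.2 -90.6 153.3] bolt 256.54 205.94 42.2
```

Emit:
send_rows(
  moves=[
    [[0,0.0005,0,0,0,-0.05,-1],[0,0,0,0,0,-0.05,-1],[0,0,0,0,0,-0.05,-1],[0,0,0,0,0,0,-1]],
  ],
)

```text
clock: 11.65
eef_pos: [646.3, -90.5, 153.4]
tcp_rot: [3.139, 0.0, 1.799]
contact_force: [1.1, 3.3, 6.7]
opening: 0.505
grasp_force: 40.0
```

```bash
python3 m.py
```

```text
t 11.65 tq [ 0.458 -0.105  0.031] F [1.1 3.3 6.7] yaw 1.799 j6 0.622 z [646.3 -90.5 153.4] bolt 256.54 205.93 42.1
```

Emit:
send_rows(
  moves=[
    [[0,0.0003,0,0,0,-0.05,-1],[0,0,0,0,0,-0.05,-1],[0,0,0,0,0,-0.05,-1],[0,0,0,0,0,0,-1]],
  ],
)

```text
clock: 12.1
eef_pos: [646.4, -90.4, 153.4]
tcp_rot: [3.139, 0.0, 1.65]
contact_force: [1.4, 2.2, 5.6]
opening: 0.505
grasp_force: 40.0
```

```bash
python3 m.py
```

```text
t 12.1 tq [ 0.277 -0.207 -0.051] F [1.4 2.2 5.6] yaw 1.65 j6 0.665 z [646.4 -90.4 153.4] bolt 256.54 205.94 42.2
```

Emit:
send_rows(
  moves=[
    [[0,0,0,0,0,-0.05,-1],[0,0,0,0,0,-0.05,-1],[0,0,0,0,0,-0.05,-1],[0,0,0,0,0,0,-1]],
  ],
)

```text
clock: 12.55
eef_pos: [646.5, -90.4, 153.3]
tcp_rot: [3.139, -0.0, 1.5]
contact_force: [2.0, 1.9, 5.8]
opening: 0.503
grasp_force: 40.0
```

```bash
python3 m.py
```

```text
t 12.55 tq [ 0.304 -0.286 -0.037] F [2.  1.9 5.8] yaw 1.5 j6 0.622 z [646.5 -90.4 153.3] bolt 256.54 205.94 42.0
```

Emit:
send_rows(
  moves=[
    [[0,0,0,0,0,-0.05,-1],[0,0,0,0,0,-0.05,-1],[0,0,0,0,0,-0.05,-1],[0,0,0,0,0,0,-1]],
  ],
)

```text
clock: 13.0
eef_pos: [646.7, -90.4, 153.4]
tcp_rot: [3.139, -0.001, 1.35]
contact_force: [3.1, 1.8, 5.8]
opening: 0.505
grasp_force: 40.0
```

```bash
python3 m.py
```

```text
t 13.0 tq [ 0.357 -0.419 -0.023] F [3.1 1.8 5.8] yaw 1.35 j6 0.676 z [646.7 -90.4 153.4] bolt 256.54 205.93 42.1
```

Emit:
send_rows(
  moves=[
    [[0,0,0,0,0,-0.05,-1],[0,0,0,0,0,-0.05,-1],[0,0,0,0,0,-0.05,-1],[0,0,0,0,0,0,-1]],
  ],
)

```text
clock: 13.45
eef_pos: [646.8, -90.4, 153.4]
tcp_rot: [3.138, -0.001, 1.201]
contact_force: [3.8, 2.4, 5.0]
opening: 0.502
grasp_force: 39.9
```

```bash
python3 m.py
```

```text
t 13.45 tq [ 0.276 -0.47   0.106] F [3.8 2.4 5. ] yaw 1.201 j6 0.744 z [646.8 -90.4 153.4] bolt 256.47 205.61 46.5
```

The torque rose and the bolt is lifting. I'll go on in finer steps.

Emit:
send_rows(
  moves=[
    [[0,0,0,0,0,-0.04,-1],[0,0,0,0,0,-0.04,-1],[0,0,0,0,0,0,-1]],
  ],
)

```text
clock: 13.8
eef_pos: [646.9, -90.5, 153.4]
tcp_rot: [3.138, -0.001, 1.121]
contact_force: [3.9, 1.9, 5.5]
opening: 0.503
grasp_force: 40.0
```

```bash
python3 m.py
```

```text
t 13.8 tq [ 0.229 -0.632  0.052] F [3.9 1.9 5.5] yaw 1.121 j6 0.559 z [646.9 -90.5 153.4] bolt 256.41 205.42 49.3
```

Emit:
send_rows(
  moves=[
    [[0,0,0,0,0,-0.04,-1],[0,0,0,0,0,-0.04,-1],[0,0,0,0,0,0,-1]],
  ],
)

```text
clock: 14.15
eef_pos: [646.9, -90.5, 153.4]
tcp_rot: [3.138, -0.002, 1.041]
contact_force: [3.8, 1.8, 4.1]
opening: 0.505
grasp_force: 40.0
```

```bash
python3 m.py
```

```text
t 14.15 tq [ 0.221 -0.738  0.043] F [3.8 1.8 4.1] yaw 1.041 j6 0.491 z [646.9 -90.5 153.4] bolt 256.4 205.39 49.8
```

Emit:
send_rows(
  moves=[
    [[0,0,0,0,0,-0.03,-1],[0,0,0,0,0,-0.03,-1],[0,0,0,0,0,0,-1]],
  ],
)

```text
clock: 14.5
eef_pos: [646.9, -90.5, 153.3]
tcp_rot: [3.138, -0.002, 0.981]
contact_force: [4.7, 0.9, 5.5]
opening: 0.502
grasp_force: 40.0
```

```bash
python3 m.py
```

```text
t 14.5 tq [ 0.255 -0.697 -0.028] F [4.7 0.9 5.5] yaw 0.981 j6 0.357 z [646.9 -90.5 153.3] bolt 256.56 206.11 39.6
```

Emit:
send_rows(
  moves=[
    [[0,0,0,0,0,-0.03,-1],[0,0,0,0,0,-0.03,-1],[0,0,0,0,0,0,-1]],
  ],
)

```text
clock: 14.85
eef_pos: [647.0, -90.6, 153.4]
tcp_rot: [3.138, -0.002, 0.921]
contact_force: [5.1, 2.1, 5.6]
opening: 0.502
grasp_force: 40.0
```

```bash
python3 m.py
```

```text
t 14.85 tq [ 0.283 -0.77  -0.023] F [5.1 2.1 5.6] yaw 0.921 j6 0.365 z [647.  -90.6 153.4] bolt 256.67 206.68 32.0
```

Emit:
send_rows(
  moves=[
    [[0,0,0,0,0,-0.025,-1],[0,0,0,0,0,-0.025,-1],[0,0,0,0,0,0,-1]],
  ],
)

```text
clock: 15.2
eef_pos: [647.0, -90.6, 153.4]
tcp_rot: [3.138, -0.002, 0.871]
contact_force: [4.4, 1.0, 5.1]
opening: 0.503
grasp_force: 40.0
```

```bash
python3 m.py
```

```text
t 15.2 tq [ 0.244 -0.792 -0.016] F [4.4 1.  5.1] yaw 0.871 j6 0.302 z [647.  -90.6 153.4] bolt 256.67 206.68 31.9
```

Emit:
send_rows(
  moves=[
    [[0,0,0,0,0,-0.025,-1],[0,0,0,0,0,-0.025,-1],[0,0,0,0,0,0,-1]],
  ],
)

```text
clock: 15.55
eef_pos: [647.0, -90.6, 153.3]
tcp_rot: [3.139, -0.002, 0.821]
contact_force: [4.7, 0.8, 4.5]
opening: 0.504
grasp_force: 40.0
```

```bash
python3 m.py
```

```text
t 15.55 tq [ 0.185 -0.812  0.016] F [4.7 0.8 4.5] yaw 0.821 j6 0.302 z [647.  -90.6 153.3] bolt 256.67 206.68 31.9
```

The bolt has dropped and the reading holds steady at 206.68. I'll release here without turning further.

Emit:
send_rows(
  moves=[
    [[0,0,0,0,0,0,1],[0,0,0,0,0,0,1],[0,0,0,0,0,0,1],[0,0,0,0,0,0,1],[0,0,0,0,0,0,1],[0,0,0,0,0,0,1]],
  ],
)

```text
clock: 16.2
eef_pos: [645.2, -90.5, 152.2]
tcp_rot: [-3.141, 0.0, 0.82]
contact_force: [0.1, -0.7, -0.5]
opening: 1.001
grasp_force: 0.0
```

```bash
python3 m.py
```

```text
t 16.2 tq [-0.003 -0.038  0.028] F [ 0.1 -0.7 -0.5] yaw 0.82 j6 -0.003 z [645.2 -90.5 152.2] bolt 256.67 206.68 31.9
```

Emit:
send_rows(
  moves=[
    [[0,0,0.02,0,0,0,1],[0,0,0.02,0,0,0,1],[0,0,0.03,0,0,0,1],[0,0,0.03,0,0,0,1],[-0.03,0,0.02,0,0,0,1],[-0.04,0,0.02,0,0,0,1],[-0.04,0,0,0,0,0,1],[-0.04,0,0,0,0,0,1],[0,0,0,0,0,0,1],[0,0,0,0,0,0,1]],
  ],
)

```text
clock: 17.25
eef_pos: [495.2, -90.5, 292.9]
tcp_rot: [3.14, -0.001, 0.82]
contact_force: [0.9, -0.7, -1.3]
opening: 0.998
grasp_force: 0.0
```

```bash
python3 m.py
python3 - <<'E'
from h import *
t=save('top','t9'); s=save('side','s9')
cv2.imwrite('pics/c9.png',np.vstack([cv2.resize(t['img'][100:250,200:460,::-1],(520,300)),cv2.resize(s['img'][130:290,180:400,::-1],(520,300))]))
E
```

```text
t 17.25 tq [ 0.024 -0.     0.015] F [ 0.9 -0.7 -1.3] yaw 0.82 j6 -0.025 z [495.2 -90.5 292.9] bolt 256.67 206.68 32.0
```

View pics/c9.png

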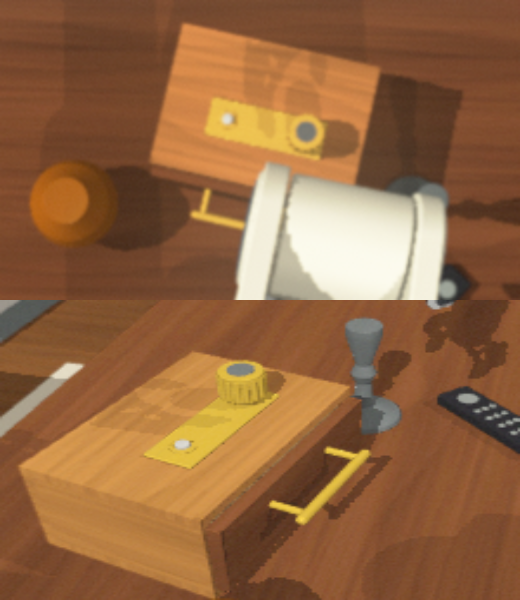

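The final crop shows the drawer flush and the bolt dropped (side crop (182,445)), staying down after release. The vase, candlestick and remote are in their old places.

```bash
python3 -c "
from rig import sign_off
print(sign_off())"
```

```text
the job is handed in; nothing more can be done
None
```

I pushed the drawer shut and turned the knob clockwise until the bolt dropped; the bolt stayed down after I let go, the vase, candlestick and remote look unmoved, and I handed the job in at about 17 s.

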